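# Stack the instrument cases on the carrier and lock the swing arm over them

## Task

Finish the column of grey instrument cases on the metal carrier: set the wide case down on the case already there, then the small case on top of that, each centred and square on the one below; place them, do not drop them or bang them down. Then swing the captive arm round on its post as far as its stop, so that it lies locked over the column, and leave the other things on the bench where they are.

Things in the scene. Friction and masses are not known exactly. Their poses are not given: they have to be found in the camera images.
- carrier: Fixed aluminium carrier: base plate 104 (x) x 206 (y) x 8 mm thick. Origin on the table under the centre of the column; z up. Its +y end carries an upright steel post 95 mm from the origin, with the swing-arm collar around the post's top. The base case sits on the plate between lips that rise 7 mm above it.
- base_case: Closed grey plastic instrument case, the largest of three, already standing on the carrier plate: 80 (x) x 130 (y) x 40 mm high. Origin: centre of underside (8 mm above the table); z up, y along the long side, parallel to the carrier's y. Its top, 48 mm above the table, is flat.
- wide_case: Closed grey plastic instrument case, the middle size, loose on the table at the start: 60 (x) x 108 (y) x 38 mm high, about 0.3 kg. Origin: centre of underside; z up, y along the long side. Flat top and bottom; grasp across the 60 mm width. It goes on the base case, long sides parallel (either way round).
- small_case: Closed grey plastic instrument case, the smallest, loose on the table at the start: 46 (x) x 80 (y) x 34 mm high, about 0.2 kg. Origin: centre of underside; z up, y along the long side. Grasp across the 46 mm width. It goes on the wide case, long sides parallel (either way round). With it the column ends 120 mm above the table.
- clamp (a joint): Angle of the captive collar and its swing arm about the vertical post, rad. 0 = fully parked (arm away from the column, on the carrier's -x side); grows counter-clockwise seen from above; 1.9 = stop and locked mark, the arm pointing along the carrier's -y over the column. Stays where it is left (about 0.05 N m of friction).
- clamp_pin (a point): Centre of the top of the upright round steel pin on the swing arm: pin 14 mm diameter, 40 mm tall above the arm, 60 mm from the post's axis, its top 175 mm above the table. The arm is a bar 18 mm wide and 10 mm thick, underside 125 mm and top 135 mm above the table, and ends 86 mm from the post's axis. Pinch or push the pin to turn the arm.
- clamp_axis (a point): Centre of the post's top, 151 mm above the table, on the arm's vertical turning axis; the collar round it is 36 mm in diameter and spans heights 113 to 147 mm. A white line on the post's top points along the locked direction.
- tape_roll: Bystander: black roll of tape lying flat, 90 mm outside diameter, 24 mm high. Origin: centre of underside. Leave it.
- tin: Bystander: small round steel tin, 54 mm diameter, 45 mm high. Origin: centre of underside. Leave it.
- glue: Bystander: small white glue bottle with blue cap, 36 mm diameter, 100 mm high. Origin: centre of underside. Leave it.
- screwdriver: Bystander: screwdriver lying on the table, along its x. Leave it.
- carton: Bystander: brown cardboard carton, 80 x 100 x 50 mm high. Origin: centre of underside. Leave it.
Things that resemble listed ones, but are neither listed nor needed, are in the scene too. What is shaped like the carrier but yellow is not meant.

How it is judged:
By the outcome, as a careful person would: the job done as asked, in the order asked, and still so for the second after the job is handed in, with the robot touching nothing.
It also fails if it takes over 72 s, if anything falls off the work surface, if the arm or the gripper's body presses on something with over 40 N, if the wrist force passes 120 N, or if a joint passes its speed limit or range.

## Robot

A 7-joint arm with a two-finger parallel gripper is mounted at the origin on the work surface. World frame = base frame: x ahead of the robot, y to its left, z up, the work surface at z = 0. Lengths are in m, angles in rad, forces in N, time in s.
With the tool pointing down it reaches from about 0.35 to 0.9 m from the base axis. Payload 8.1 kg.
Tool frame: the origin (TCP) lies at the very end of the fingers, on their centre line; the grasp point (between the pads) lies 19 mm behind it (ctrl.grip_point_offset is the distance from the TCP to the grasp point, in m); z points along the fingers, y is the line along which they close (so a half turn about z gives the same grasp; the last joint's range is limited). The gripper opens to 85 mm and grips with 20 to 120 N. Pads are 22 mm wide; open, the fingers measure 114 mm over their backs; the gripper's body (76 mm by 85 mm) begins 54 mm behind the grasp point. The pads swing forward as they close: fully open they stand 13 mm farther back than shut.
Start: joints at [1.216, 0.434, 0.025, 1.573, -0.012, 1.134, -0.075], TCP at [0.156, -0.605, 0.231] pointing down, gripper open.
Joint ranges: [-2.62, 2.62], [-0.44, 2.09], [-1.27, 1.32], [0.08, 2.57], [-1.32, 4.46], [0.12, 2], [-2.74, 2.74]. Speed limits (rad/s): [2.22, 2.22, 3.01, 3.01, 3.14, 3.14, 3.14].

## Interface

Orientations are given as a unit quaternion [w, x, y, z].
In Python, from workcell import monitor, cams, sign_off, finder, ctrl gives the robot as it stands.
- The arm moves only by the tool send_rows, never from a script. Its argument "moves" is a list that holds one entry, the list of rows, each a list of 7 numbers: the shift along the tool's x, y, z in mm, then the turn, a rotation vector about the tool's x, y, z in degrees, then the finger opening in mm, from 0 to 85.4. In form: [[[dx, dy, dz, rx, ry, rz, claw], ...]]. A call has 1 to 8 rows; each row is the pose to reach, as a shift and turn from the pose commanded when the call began, along the tool's axes at that moment; what a row does not reach only later rows make up. A row lasts 1/12 s, in which the tool goes at most 41.7 mm and 7.16 degrees, less where a joint would pass 70% of its speed; a pose out of reach is approached as far as the arm can. A call with a gripper value outside its range is refused whole. The fingers move at their own pace and stop on an object; "newtons" is the grip in N (left out, the last holds). Time passes only in rows, so rows that repeat a pose let the fingers close. It gives the time, the measured TCP pose, the force, the opening and the grip force at its end, in the units of the state.
- monitor.read_state(): the state, without advancing time (a new reading comes with each control period).
- cams.camera(name): name is "scene" or "top"; returns the picture (420x560x3 uint8, red, green, blue); there is no depth.
- cams.camera_params(name): a dict with "vfov" (degrees; the focal length in pixels is half the picture's height over the tangent of half this angle, whatever the lens; pixels are square), "cx", "cy" (the principal point, pixels), "k1" (the pictures are not rectified: a ray, as slopes to the right and down, at radius r is drawn at 1 + k1 r^2 times it, then the intrinsics apply), "extrinsics" (4x4, takes a point from camera to world coordinates). Camera axes: x right, y down, z forward; pixel columns grow to the right and rows downward; lengths in m; the calibration is good to about 2 mm. A picture is of the moment at which its call begins. camera_params takes no time and is no camera call.
- sign_off(): hands the job in; it is judged then, once.
Trained networks look in the newest picture that a camera, given by its name, has taken for a name from the list of things; names that differ only in an ending like _2 or _b are one class to them, and where a whole thing is asked for, a point or a joint stands for the part that bears it (a point fixed in the world has none). Each returns a list of dicts, best first, with "score" (0 to 1); they miss things now and then, are a little off and sometimes report something else, mostly with a low value. They report only what shows in the picture. A call takes as long as a camera call. They do not tell look-alikes from the thing itself.
- finder.trace(camera, label): "region" (420x560 bool, what is visible of it) and "box" ([left, top, right, bottom] in pixels, round what is visible of it).
- finder.mark_of(camera, label): "xy" ([column, row] in pixels: a listed point, or the origin of a listed thing).
The state is a dict: "time": time; "q": joint angles; "dq": joint speeds; "joint_efforts": joint torques, N m; "eef_pos": TCP position; "ee_rot": TCP orientation; "contact_force": force on the tool from outside, world axes, zero at the start; "ft_torque": the same for the moment, N m; "opening": finger opening in m; "grip_force": force on a finger pad.
Only numpy, scipy, OpenCV 4.12 (cv2) and the standard library are available. Lean on these libraries where they do the work, as an engineer would, in place of code of your own. Each camera call takes 0.05 s, during which the arm holds its last target. There are 200 camera calls.

## Working session

There is one attempt and no reset: what is moved stays moved. The work goes in short steps, Python scripts to look and compute and a tool call to move; the robot and the scene stay as the last step left them, time stands still between calls to the robot, and variables do not carry over. Pictures are saved under pics/ and viewed, at most 10 in all, crops included, and the job is handed in when it is done.

Besides the shell and the picture viewer there is one more tool, called after "Emit:" by a JSON object that holds its "op" and its "data". send_rows: Moves the arm, as the interface text tells. Its arguments: {"type":"object","properties":{"moves":{"type":"array","items":{"type":"array","items":{"type":"array","items":{"type":"number"}}}},"newtons":{"type":"number"}},"required":["moves"]}

```bash
ls; mkdir -p pics; cat > h.py <<'E'
import numpy as np, cv2, json
from workcell import monitor, cams, sign_off, finder, ctrl
def K(n):
    p=cams.camera_params(n); f=210/np.tan(np.radians(p["vfov"])/2)
    return p,f,np.array(p["extrinsics"])
def proj(n,P):
    p,f,E=K(n); P=np.atleast_2d(P); c=(P-E[:3,3])@E[:3,:3]
    s=c[:,:2]/c[:,2:]; s=s*(1+p["k1"]*(s**2).sum(1,keepdims=True))
    return s*f+[p["cx"],p["cy"]]
def ray(n,xy):
    p,f,E=K(n); d=(np.array(xy,float)-[p["cx"],p["cy"]])/f; s=d.copy()
    for _ in range(20): s=d/(1+p["k1"]*(s@s))
    return E[:3,3],E[:3,:3]@np.r_[s,1]
def at(n,xy,z):
    o,d=ray(n,xy); return o+d*(z-o[2])/d[2]
def save(n,name): 
    im=cams.camera(n); cv2.imwrite("pics/"+name,im[:,:,::-1]); return im
E
python3 - <<'E'
from h import *
print(monitor.read_state()); print(ctrl.grip_point_offset)
for n in ("scene","top"):
    save(n,n+"0.png"); print(n,cams.camera_params(n))
    for l in ["carrier","base_case","wide_case","small_case","clamp","clamp_pin","clamp_axis","tape_roll","tin","glue","carton","screwdriver"]:
        r=finder.mark_of(n,l); print(l,[(np.round(a["xy"]).tolist(),round(a["score"],2)) for a in r])
E
```

```text
pics
{'time': 0.0, 'q': array([ 1.21644058,  0.43522621,  0.02494654,  1.5740823 , -0.01160556,
        1.1339808 , -0.07510331]), 'dq': array([-1.05835446e-03, -1.02929375e-04,  7.32969195e-04,  6.89953903e-04,
       -1.79835276e-05, -1.86985365e-03,  1.42364445e-03]), 'joint_efforts': array([ 1.41733535e-04, -6.70478296e+01,  1.02492426e+00, -3.16217601e+01,
        1.54166162e-02,  1.24184915e-02,  1.79175476e-05]), 'eef_pos': array([ 0.15553049, -0.60483048,  0.23052937]), 'ee_rot': array([-7.59390923e-04,  9.92090760e-01,  1.25520205e-01, -1.59174700e-04]), 'contact_force': array([-0.24219081, -0.07020335,  0.22750133]), 'ft_torque': array([ 0.03517723,  0.01226493, -0.01890447]), 'grip_force': 0.0, 'opening': 0.0852364865807443}
0.0187
scene {'vfov': 43.2890289798629, 'cx': 286.7685813909253, 'cy': 208.91218745796675, 'k1': -0.10154496391425613, 'extrinsics': array([[ 0.6962461 ,  0.59328408, -0.40404871,  1.12778892],
       [ 0.71779726, -0.57774143,  0.38856393, -0.55384988],
       [-0.00290689, -0.56056118, -0.82810791,  1.39105909],
       [ 0.        ,  0.        ,  0.        ,  1.        ]])}
carrier [([309.0, 228.0], 0.72), ([134.0, 247.0], 0.69), ([378.0, 186.0], 0.52)]
base_case [([310.0, 228.0], 0.94), ([258.0, 308.0], 0.19)]
wide_case [([255.0, 307.0], 0.85)]
small_case [([374.0, 245.0], 0.61)]Traceback (most recent call last):
  File "<stdin>", line 6, in <module>
ValueError: it knows: base_case, carrier, carton, clamp_axis, clamp_pin, glue, screwdriver, small_case, tape_roll, tin, wide_case
```

View pics/scene0.png

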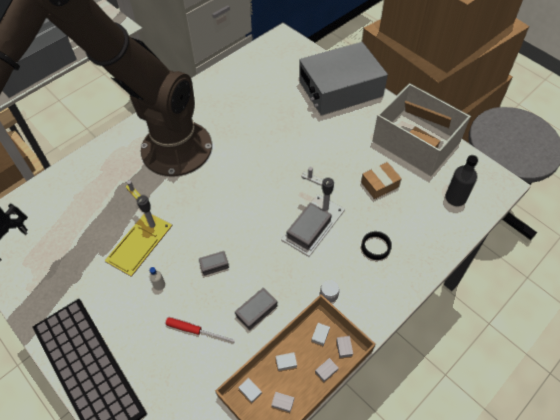

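The scene view shows the metal carrier with the base case at (312,225), its post at (327,190) and the arm towards (308,178). The wide case is at (256,308) and the small case at (214,262). The yellow look-alike carrier is at (140,243).

```bash
python3 - <<'E'
from h import *
Z=dict(carrier=0,base_case=.008,wide_case=0,small_case=0,clamp_pin=.175,clamp_axis=.151,tape_roll=0,tin=0,glue=0,carton=0,screwdriver=.01)
save("top","top0.png"); p=cams.camera_params("top"); print(p)
for n in ("top","scene"):
    if n=="scene": cams.camera(n)
    for l in Z:
        print(n,l,[(np.round(a["xy"]).tolist(),round(a["score"],2),np.round(at(n,a["xy"],Z[l])[:2],3).tolist()) for a in finder.mark_of(n,l)])
E
```

```text
{'vfov': 57.98031709117864, 'cx': 286.7762097911234, 'cy': 205.4943119338826, 'k1': -0.009236405009483811, 'extrinsics': array([[ 0.13533009, -0.96734344,  0.21431852,  0.31027541],
       [-0.99079628, -0.13148887,  0.03214678,  0.00192852],
       [-0.00291647, -0.21669642, -0.97623468,  0.99023278],
       [ 0.        ,  0.        ,  0.        ,  1.        ]])}
top carrier [([421.0, 340.0], 0.72, [0.233, -0.341])]
top base_case [([270.0, 191.0], 0.7, [0.558, 0.085]), ([242.0, 126.0], 0.57, [0.733, 0.189])]
top wide_case [([380.0, 180.0], 0.73, [0.631, -0.206])]
top small_case [([366.0, 249.0], 0.64, [0.441, -0.186])]
top clamp_pin [([225.0, 205.0], 0.55, [0.472, 0.165])]
top clamp_axis [([400.0, 353.0], 0.62, [0.213, -0.248]), ([223.0, 180.0], 0.59, [0.534, 0.183])]
top tape_roll [([317.0, 130.0], 0.67, [0.754, -0.021]), ([241.0, 121.0], 0.64, [0.751, 0.195])]
top tin [([316.0, 131.0], 0.71, [0.749, -0.017])]
top glue [([267.0, 193.0], 0.62, [0.554, 0.093]), ([428.0, 279.0], 0.57, [0.385, -0.35]), ([242.0, 123.0], 0.41, [0.745, 0.193])]
top carton [([167.0, 164.0], 0.64, [0.598, 0
[... 305 characters left out ...]
, 228.0], 0.63, [0.56, 0.102])]
scene wide_case [([256.0, 305.0], 0.96, [0.624, -0.193])]
scene small_case [([215.0, 266.0], 0.65, [0.448, -0.198])]
scene clamp_pin [([310.0, 167.0], 0.79, [0.475, 0.171]), ([128.0, 176.0], 0.74, [0.126, -0.234]), ([312.0, 227.0], 0.28, [0.624, 0.026])]
scene clamp_axis [([331.0, 178.0], 0.98, [0.535, 0.197]), ([142.0, 197.0], 0.59, [0.201, -0.244])]
scene tape_roll [([372.0, 244.0], 0.71, [0.725, 0.195])]
scene tin [([330.0, 291.0], 0.52, [0.741, -0.011])]
scene glue [([159.0, 282.0], 0.77, [0.374, -0.35])]
scene carton [([380.0, 186.0], 0.82, [0.596, 0.381]), ([331.0, 180.0], 0.18, [0.468, 0.285])]
scene screwdriver [([200.0, 328.0], 0.73, [0.573, -0.353])]
```

View pics/top0.png

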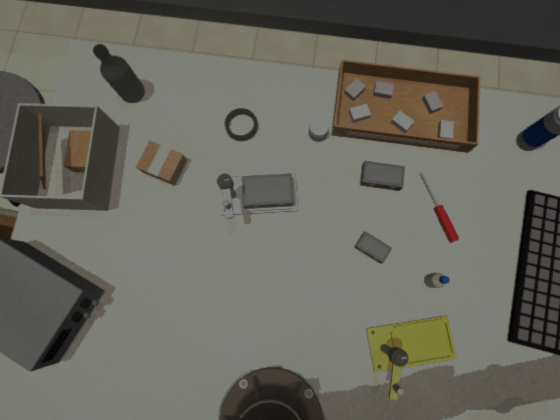

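The top view shows the metal carrier at (265,193) with its post at (226,182) and arm pin near (230,208), matching the aluminium description. The other carrier, at (412,343), is yellow and not meant. The wide case is at (382,175) and the small one at (373,247). Next I'll fit silhouettes and confirm with a crop.

```bash
cat >> h.py <<'E'
from scipy.optimize import minimize
def sil(n,x,y,yaw,dims,z0):
    a,b,h=dims; c,s=np.cos(yaw),np.sin(yaw)
    P=[[x+c*u*a/2-s*v*b/2,y+s*u*a/2+c*v*b/2,z0+w*h] for u in(-1,1) for v in(-1,1) for w in(0,1)]
    return cv2.convexHull(proj(n,P).astype(np.float32))
def mask(poly,S=8):
    m=np.zeros((420*1,560),np.uint8); cv2.fillPoly(m,[np.round(poly*16).astype(np.int32)],255,cv2.LINE_AA,4); return m/255.
def fit(regs,x0,dims,z0):
    def cost(p):
        t=0
        for n,R in regs.items():
            m=mask(sil(n,p[0],p[1],p[2],dims,z0)); t+=1-np.minimum(m,R).sum()/np.maximum(m,R).sum()
        return t
    best=None
    for yw in (x0[2]+np.arange(-0.5,0.51,.1)):
        r=minimize(cost,[x0[0],x0[1],yw],method="Nelder-Mead",options=dict(initial_simplex=np.array([x0[0],x0[1],yw])+np.array([[0,0,0],[.01,0,0],[0,.01,0],[0,0,.1]]),xatol=1e-4,fatol=1e-5))
        if best is None or r.fun<best.fun: best=r
    return best.x,best.fun
def regs(label,xyz,cams_=("top","scene")):
    out={}
    for n in cams_:
        u=proj(n,[xyz])[0]
        for a in finder.trace(n,label):
            b=a["box"]
            if b[0]-4<u[0]<b[2]+4 and b[1]-4<u[1]<b[3]+4: out[n]=a["region"].astype(float);break
    return out
D=dict(base_case=(.08,.13,.04),wide_case=(.06,.108,.038),small_case=(.046,.08,.034))
E
cat > f.py <<'E'
from h import *
cams.camera("top");cams.camera("scene")
for l,x0,z0 in [("base_case",(.557,.09,1.45),.008),("wide_case",(.63,-.203,1.45),0),("small_case",(.444,-.19,1.1),0)]:
    for c in (("top","scene"),("top",),("scene",)):
        R=regs(l,(x0[0],x0[1],z0+.02),c) if len(c)>1 else {k:v for k,v in RR.items() if k==c[0]}
        if len(c)>1: RR=R
        if R: p,f=fit(R,x0,D[l],z0); print(l,list(R),np.round(p,4),round(f,3))
E
python3 f.py; python3 - <<'E'
from h import *
im=save("top","t1.png")
o=cv2.resize(im[90:290,200:440],None,fx=3.3,fy=3,interpolation=cv2.INTER_CUBIC); o=o[:600,:800]
cv2.imwrite("pics/crop.png",cv2.resize(im[95:275,200:440],None,fx=3.3,fy=3.3,interpolation=cv2.INTER_CUBIC)[:,:,::-1])
E
```

```text
base_case ['top', 'scene'] [0.5527 0.0913 0.1954] 0.13Traceback (most recent call last):
  File "f.py", line 7, in <module>
    if R: p,f=fit(R,x0,D[l],z0); print(l,list(R),np.round(p,4),round(f,3))
              ~~~^^^^^^^^^^^^^^
  File "h.py", line 33, in fit
    r=minimize(cost,[x0[0],x0[1],yw],method="Nelder-Mead",options=dict(initial_simplex=np.array([x0[0],x0[1],yw])+np.array([[0,0,0],[.01,0,0],[0,.01,0],[0,0,.1]]),xatol=1e-4,fatol=1e-5))
    res = _minimize_neldermead(fun, x0, args, callback, bounds=bounds,
                               **options)
    fsim[j] = func(sim[j])
              ~~~~^^^^^^^^
    fx = function(np.copy(x), *(wrapper_args + args))
  File "h.py", line 29, in cost
    m=mask(sil(n,p[0],p[1],p[2],dims,z0)); t+=1-np.minimum(m,R).sum()/np.maximum(m,R).sum()
           ~~~^^^^^^^^^^^^^^^^^^^^^^^^^^
  File "h.py", line 22, in sil
    return cv2.convexHull(proj(n,P).astype(np.float32))
                          ~~~~^^^^^
  File "h.py", line 7, in proj
    p,f,E=K(n); P=np.atleast_2d(P); c=(P-E[:3,3])@E[:3,:3]
          ~^^^
  File "h.py", line 4, in K
    p=cams.camera_params(n); f=210/np.tan(np.radians(p["vfov"])/2)
ValueError: time passes only in moves, steps and waits
```

View pics/crop.png

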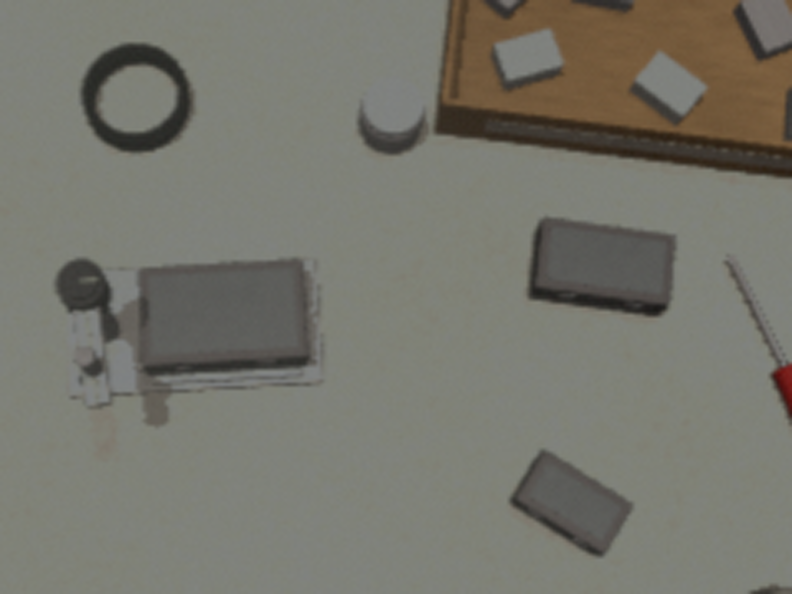

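The crop confirms the aluminium carrier with the base case at crop (225,315), its post at (82,285) and its pin at (88,358). The loose cases are at (603,265), the larger, and (572,502), the smaller, and both match their sizes. I'll cache the calibration and refit.

```bash
python3 - <<'E'
s=open('h.py').read()
s=s.replace("def K(n):\n    p=cams","from functools import lru_cache\n@lru_cache(None)\ndef K(n):\n    p=cams").replace("np.arange(-0.5,0.51,.1)","np.arange(-0.6,0.61,.2)")
open('h.py','w').write(s)
f=open('f.py').read().replace("1.45),.008","0.2),.008").replace("1.45),0","0.),0").replace("1.1),0","-.5),0")
open('f.py','w').write(f)
E
python3 f.py; python3 -c "
from h import *; print(monitor.read_state()['time'])
cams.camera('top');cams.camera('scene')
for l,z in (('clamp_pin',.175),('clamp_axis',.151)):
  for n in ('top','scene'):
    print(l,n,[(at(n,a['xy'],z).round(4).tolist(),round(a['score'],2)) for a in finder.mark_of(n,l)])"
```

```text
base_case ['top', 'scene'] [0.5535 0.0895 0.2209] 0.2
base_case ['top'] [0.554  0.0908 0.1694] 0.104
base_case ['scene'] [0.5508 0.0922 0.2216] 0.091
wide_case ['top', 'scene'] [ 0.6372 -0.204   0.0039] 0.19
wide_case ['top'] [ 0.6386 -0.2051 -0.011 ] 0.094
wide_case ['scene'] [ 0.6383 -0.2029  0.0023] 0.087
small_case ['top', 'scene'] [ 0.4445 -0.1977 -0.4274] 0.266
small_case ['top'] [ 0.445  -0.1974 -0.4075] 0.059
small_case ['scene'] [ 0.4444 -0.1931 -0.5179] 0.183
2.1
clamp_pin top [([0.1428, -0.2442, 0.175], 0.97), ([0.4796, 0.1619, 0.175], 0.92)]
clamp_pin scene [([0.1296, -0.2373, 0.175], 0.82), ([0.4684, 0.1644, 0.175], 0.58), ([0.5527, 0.1804, 0.175], 0.46)]
clamp_axis top [([0.5429, 0.1844, 0.151], 0.96), ([0.2033, -0.2449, 0.151], 0.57), ([0.4827, 0.1716, 0.151], 0.2)]
clamp_axis scene [([0.5366, 0.1995, 0.151], 0.68)]
```

```bash
cat >> h.py <<'E'
def grab(n,k=3):
    im=np.mean([cams.camera(n).astype(float) for _ in range(k)],0); return im.mean(2)
def edgefit(grays,x0,dims,z0,sig=(2.0,1.0),top_only=False,span=(.006,.006,.06)):
    """maximise |gradient| across the projected top-face and silhouette edges"""
    a,b,h=dims; x=np.array(x0,float)
    def segs(n,p):
        c,s=np.cos(p[2]),np.sin(p[2])
        q=lambda u,v,w:[p[0]+c*u*a/2-s*v*b/2,p[1]+s*u*a/2+c*v*b/2,z0+w*h]
        T=proj(n,[q(-1,-1,1),q(1,-1,1),q(1,1,1),q(-1,1,1)])
        L=[(T[i],T[(i+1)%4]) for i in range(4)]
        if not top_only:
            H=sil(n,*p,dims,z0)[:,0]; L+=[(H[i],H[(i+1)%len(H)]) for i in range(len(H))]
        return L
    for sg in sig:
        F={}
        for n,g in grays.items():
            b_=cv2.GaussianBlur(g,(0,0),sg); F[n]=(cv2.Sobel(b_,cv2.CV_64F,1,0),cv2.Sobel(b_,cv2.CV_64F,0,1))
        def cost(p):
            t=0
            for n,(gx,gy) in F.items():
                for A,B in segs(n,p):
                    d=B-A; L=np.hypot(*d); nn=np.array([-d[1],d[0]])/L
                    P=(A+np.linspace(.08,.92,40)[:,None]*d).astype(np.float32)
                    vx=cv2.remap(gx,P[:,:1],P[:,1:],1)[:,0]; vy=cv2.remap(gy,P[:,:1],P[:,1:],1)[:,0]
                    t-=np.sqrt(abs((vx*nn[0]+vy*nn[1])).mean()*1.)*L
            return t
        best=None
        for dx in (-1,0,1):
            for dy in (-1,0,1):
                for dw in (-1,0,1):
                    s=x+np.array([dx,dy,dw])*np.array(span)*(1 if sg==sig[0] else .2)
                    r=minimize(cost,s,method="Nelder-Mead",options=dict(initial_simplex=s+np.array([[0,0,0],[.003,0,0],[0,.003,0],[0,0,.03]]),xatol=1e-5,fatol=1e-3,maxiter=150))
                    if best is None or r.fun<best.fun: best=r
        x=best.x
    return x,best.fun
def draw(n,im,boxes):
    o=im.copy()
    for p,d,z in boxes: cv2.polylines(o,[np.round(sil(n,*p,d,z)*16).astype(np.int32)],True,(255,0,0),1,cv2.LINE_AA,4)
    return o
E
cat > e.py <<'E'
from h import *
G={n:grab(n) for n in ("top","scene")}
for l,x0,z0 in [("base_case",(.554,.091,.2),.008),("wide_case",(.638,-.204,-.0),0),("small_case",(.4447,-.196,-.45),0)]:
    for c in (("top","scene"),("top",),("scene",)):
        p,f=edgefit({n:G[n] for n in c},x0,D[l],z0); print(l,c,np.round(p,4),round(f,1))
E
time python3 e.py
```

```text
base_case ('top', 'scene') [0.554  0.0889 0.1909] -6363.7
base_case ('top',) [0.5543 0.0884 0.1925] -3074.6
base_case ('scene',) [0.5531 0.0907 0.1989] -3343.5
wide_case ('top', 'scene') [ 0.639  -0.2045 -0.0097] -6076.2
wide_case ('top',) [ 0.6389 -0.2041 -0.0157] -2811.8
wide_case ('scene',) [ 0.6392 -0.2049 -0.0051] -3276.2
small_case ('top', 'scene') [ 0.4457 -0.1981 -0.4415] -4378.7
small_case ('top',) [ 0.4459 -0.1978 -0.4416] -2024.6
small_case ('scene',) [ 0.445  -0.1982 -0.4424] -2364.8
real	1m21.089s
user	1m16.558s
sys	0m0.328s
```

```bash
cat >> h.py <<'E'
from scipy.spatial.transform import Rotation as Ro
def go(x,y,z,ang,cur=None):
    """tool-frame shift(mm)/turn(deg) from current pose to TCP target, tool down, closing line at world angle ang"""
    s=monitor.read_state(); p=s["eef_pos"]; R=Ro.from_quat(np.roll(s["ee_rot"],-1))
    best=None
    for k in (0,np.pi):
        yv=np.array([np.cos(ang+k),np.sin(ang+k),0]); zv=np.array([0,0,-1.]); xv=np.cross(yv,zv)
        rv=(R.inv()*Ro.from_matrix(np.c_[xv,yv,zv])).as_rotvec(degrees=True)
        if best is None or np.linalg.norm(rv)<np.linalg.norm(best): best=rv
    d=R.inv().apply(np.array([x,y,z])-p)*1000
    yy=R.apply([0,1,0])
    print("t",round(s["time"],2),"pos",p.round(4),"ang",round(np.arctan2(yy[1],yy[0]),3),"F",s["contact_force"].round(1),"open",round(s["opening"],4),"grip",round(s["grip_force"],1)," MOVE",d.round(1).tolist(),best.round(1).tolist())
E
python3 -c "
from h import *
go(.639,-.2045,.2,-.0097)"
```

```text
t 2.7 pos [ 0.1557 -0.6053  0.2313] ang -1.319 F [ 0.3 -0.2  0.4] open 0.0851 grip 0.0  MOVE [567.9, -267.8, 31.3] [0.0, 0.0, -75.0]
```

Emit:
{"op": "send_rows", "data": {"moves": [[[568, -268, 31, 0, 0, -75, 78], [568, -268, 31, 0, 0, -75, 78], [568, -268, 31, 0, 0, -75, 78], [568, -268, 31, 0, 0, -75, 78], [568, -268, 31, 0, 0, -75, 78], [568, -268, 31, 0, 0, -75, 78], [568, -268, 31, 0, 0, -75, 78], [568, -268, 31, 0, 0, -75, 78]]], "newtons": 40}}

```text
time: 3.37
eef_pos: [0.4132, -0.3913, 0.2151]
ee_rot: [0.0, 0.809, 0.588, 0.0]
contact_force: [-0.2, -0.8, -0.4]
opening: 0.0778
grip_force: 0.0
```

```bash
python3 -c "
from h import *
go(.639,-.2045,.15,-.0097)"
```

```text
t 3.37 pos [ 0.4132 -0.3913  0.2151] ang -0.313 F [-0.2 -0.8 -0.4] open 0.0778 grip 0.0  MOVE [247.3, 157.2, 65.1] [0.0, 0.0, -17.4]
```

Emit:
{"op": "send_rows", "data": {"moves": [[[247, 157, 65, 0, 0, -17.4, 78], [247, 157, 65, 0, 0, -17.4, 78], [247, 157, 65, 0, 0, -17.4, 78], [247, 157, 65, 0, 0, -17.4, 78], [247, 157, 65, 0, 0, -17.4, 78], [247, 157, 65, 0, 0, -17.4, 78], [247, 157, 65, 0, 0, -17.4, 78], [247, 157, 65, 0, 0, -17.4, 78]]]}}

```text
time: 4.03
eef_pos: [0.6427, -0.1993, 0.1483]
ee_rot: [-0.001, 0.71, 0.704, 0.002]
contact_force: [-0.0, 1.9, -0.2]
opening: 0.0779
grip_force: 0.0
```

```bash
python3 -c "
from h import *
go(.639,-.2045,.06,-.0097)"
```

```text
t 4.03 pos [ 0.6427 -0.1993  0.1483] ang -0.008 F [-0.   1.9 -0.2] open 0.0779 grip 0.0  MOVE [-5.7, -3.8, 88.2] [0.1, -0.3, 0.1]
```

Emit:
{"op": "send_rows", "data": {"moves": [[[-6, -4, 30, 0, 0, 0, 78], [-6, -4, 60, 0, 0, 0, 78], [-6, -4, 80, 0, 0, 0, 78], [-6, -4, 88, 0, 0, 0, 78], [-6, -4, 88, 0, 0, 0, 78], [-6, -4, 88, 0, 0, 0, 78], [-6, -4, 88, 0, 0, 0, 78]]]}}

```text
time: 4.62
eef_pos: [0.6355, -0.2136, 0.0636]
ee_rot: [0.001, 0.713, 0.702, 0.001]
contact_force: [0.7, -0.3, -0.1]
opening: 0.0779
grip_force: 0.0
```

```bash
python3 -c "
from h import *
go(.639,-.2045,.006,-.0097)"
```

```text
t 4.62 pos [ 0.6355 -0.2136  0.0636] ang -0.015 F [ 0.7 -0.3 -0.1] open 0.0779 grip 0.0  MOVE [9.2, 3.2, 57.6] [0.1, 0.0, -0.3]
```

Emit:
{"op": "send_rows", "data": {"moves": [[[9, 3, 0, 0, 0, 0, 78], [9, 3, 15, 0, 0, 0, 78], [9, 3, 30, 0, 0, 0, 78], [9, 3, 42, 0, 0, 0, 78], [9, 3, 50, 0, 0, 0, 78], [9, 3, 54, 0, 0, 0, 78], [9, 3, 54, 0, 0, 0, 78], [9, 3, 54, 0, 0, 0, 78]]]}}

```text
time: 5.28
eef_pos: [0.6378, -0.2044, 0.0082]
ee_rot: [0.0, 0.713, 0.702, 0.0]
contact_force: [0.5, 0.4, 0.6]
opening: 0.0778
grip_force: 0.0
```

```bash
python3 -c "
from h import *
go(.639,-.2045,.006,-.0097)"
```

```text
t 5.28 pos [ 0.6378 -0.2044  0.0082] ang -0.015 F [0.5 0.4 0.6] open 0.0778 grip 0.0  MOVE [-0.1, 1.2, 2.2] [0.0, 0.0, -0.3]
```

Emit:
{"op": "send_rows", "data": {"moves": [[[0, 1, 2, 0, 0, 0, 78], [0, 1, 2, 0, 0, 0, 55], [0, 1, 2, 0, 0, 0, 55], [0, 1, 2, 0, 0, 0, 55], [0, 1, 2, 0, 0, 0, 55], [0, 1, 2, 0, 0, 0, 55], [0, 1, 2, 0, 0, 0, 55], [0, 1, 2, 0, 0, 0, 55]]], "newtons": 40}}

```text
time: 5.95
eef_pos: [0.6391, -0.2046, 0.0066]
ee_rot: [0.001, 0.713, 0.702, 0.0]
contact_force: [0.1, 0.3, 5.8]
opening: 0.0592
grip_force: 44.8
```

```bash
python3 -c "
from h import *
go(.554,.0889,.2,.1915)"
```

```text
t 5.95 pos [ 0.6391 -0.2046  0.0066] ang -0.015 F [0.1 0.3 5.8] open 0.0592 grip 44.8  MOVE [292.0, -89.4, -193.6] [0.1, 0.0, -11.9]
```

Emit:
{"op": "send_rows", "data": {"moves": [[[0, 0, -20, 0, 0, 0, 55], [0, 0, -50, 0, 0, 0, 55], [0, 0, -90, 0, 0, 0, 55], [30, -9, -115, 0, 0, -2, 55], [65, -20, -120, 0, 0, -4, 55], [105, -32, -120, 0, 0, -6, 55], [145, -45, -120, 0, 0, -8, 55], [185, -57, -120, 0, 0, -10, 55]]]}}

```text
time: 6.62
eef_pos: [0.583, -0.0179, 0.1256]
ee_rot: [-0.0, 0.648, 0.761, -0.0]
contact_force: [0.5, 0.8, -3.7]
opening: 0.0591
grip_force: 45.0
```

```bash
python3 -c "
from h import *
go(.554,.0889,.11,.1915)"
```

```text
t 6.62 pos [ 0.583  -0.0179  0.1256] ang 0.16 F [ 0.5  0.8 -3.7] open 0.0591 grip 45.0  MOVE [110.1, -11.6, 15.6] [-0.1, 0.0, -1.8]
```

Emit:
{"op": "send_rows", "data": {"moves": [[[30, -3, 0, 0, 0, -0.5, 55], [58, -6, 0, 0, 0, -1, 55], [82, -9, 0, 0, 0, -1.8, 55], [98, -11, 5, 0, 0, -1.8, 55], [107, -12, 10, 0, 0, -1.8, 55], [110, -12, 15, 0, 0, -1.8, 55], [110, -12, 15, 0, 0, -1.8, 55], [110, -12, 15, 0, 0, -1.8, 55]]]}}

```text
time: 7.28
eef_pos: [0.5552, 0.0859, 0.1101]
ee_rot: [-0.0, 0.637, 0.771, -0.001]
contact_force: [-0.1, -0.7, -3.2]
opening: 0.0595
grip_force: 45.0
```

```bash
python3 - <<'E'
from h import *
go(.554,.0889,.11,.1915)
G={}
for n in ("top","scene"):
    im=save(n,n+"_hover.png"); G[n]=im.mean(2)
z=float(monitor.read_state()["eef_pos"][2])-.0066
for c in (("top","scene"),("top",),("scene",)):
    print(c,edgefit({n:G[n] for n in c},(.554,.089,.19),D["wide_case"],z,span=(.003,.003,.03)))
E
```

```text
t 7.28 pos [0.5552 0.0859 0.1101] ang 0.189 F [-0.1 -0.7 -3.2] open 0.0595 grip 45.0  MOVE [3.1, -0.7, 0.1] [-0.1, 0.1, -0.1]
('top', 'scene') (array([0.55884867, 0.08989158, 0.08811307]), np.float64(-3318.537108888221))
('top',) (array([0.55523557, 0.08899973, 0.18062106]), np.float64(-1405.3995967894998))
('scene',) (array([0.56042375, 0.08380529, 0.03945987]), np.float64(-2036.3797876907497))
```

Emit:
{"op": "send_rows", "data": {"moves": [[[3, -0.7, 12, 0, 0, 0, 55], [3, -0.7, 24, 0, 0, 0, 55], [3, -0.7, 34, 0, 0, 0, 55], [3, -0.7, 42, 0, 0, 0, 55], [3, -0.7, 46, 0, 0, 0, 55], [3, -0.7, 48, 0, 0, 0, 55], [3, -0.7, 48, 0, 0, 0, 55], [3, -0.7, 48, 0, 0, 0, 55]]]}}

```text
time: 8.05
eef_pos: [0.5542, 0.0905, 0.0631]
ee_rot: [0.0, 0.637, 0.771, 0.0]
contact_force: [-0.7, 0.4, -2.8]
opening: 0.0593
grip_force: 45.0
```

```bash
python3 -c "
from h import *
go(.554,.0889,.0546,.1915)"
```

```text
t 8.05 pos [0.5542 0.0905 0.0631] ang 0.191 F [-0.7  0.4 -2.8] open 0.0593 grip 45.0  MOVE [-1.5, -0.5, 8.5] [0.0, -0.0, -0.1]
```

Emit:
{"op": "send_rows", "data": {"moves": [[[-1, -0.3, 1.5, 0, 0, 0, 55], [-1, -0.3, 3, 0, 0, 0, 55], [-1, -0.3, 4.5, 0, 0, 0, 55], [-1, -0.3, 5.5, 0, 0, 0, 55], [-1, -0.3, 6.5, 0, 0, 0, 55], [-1, -0.3, 7.2, 0, 0, 0, 55], [-1, -0.3, 7.8, 0, 0, 0, 55], [-1, -0.3, 7.8, 0, 0, 0, 55]]]}}

```text
time: 8.72
eef_pos: [0.5538, 0.0893, 0.0549]
ee_rot: [-0.0, 0.637, 0.771, -0.0]
contact_force: [-0.3, 0.8, -3.1]
opening: 0.0591
grip_force: 45.0
```

```bash
python3 -c "
from h import *
go(.554,.0889,.0546,.1915)"
```

```text
t 8.72 pos [0.5538 0.0893 0.0549] ang 0.191 F [-0.3  0.8 -3.1] open 0.0591 grip 45.0  MOVE [-0.4, 0.1, 0.3] [-0.0, 0.0, -0.1]
```

No contact yet, so I'll keep going in half-millimetre steps.

Emit:
{"op": "send_rows", "data": {"moves": [[[0, 0, 0.4, 0, 0, 0, 55], [0, 0, 0.8, 0, 0, 0, 55], [0, 0, 1.2, 0, 0, 0, 55], [0, 0, 1.6, 0, 0, 0, 55], [0, 0, 1.6, 0, 0, 0, 55]]]}}

```text
time: 9.13
eef_pos: [0.5539, 0.0894, 0.0545]
ee_rot: [0.0, 0.637, 0.771, -0.0]
contact_force: [-4.8, -0.9, 10.3]
opening: 0.0592
grip_force: 46.7
```

Emit:
{"op": "send_rows", "data": {"moves": [[[0, 0, -0.5, 0, 0, 0, 55], [0, 0, -0.5, 0, 0, 0, 62], [0, 0, -0.5, 0, 0, 0, 68], [0, 0, -0.5, 0, 0, 0, 74], [0, 0, -0.5, 0, 0, 0, 76], [0, 0, -15, 0, 0, 0, 76], [0, 0, -45, 0, 0, 0, 76], [0, 0, -85, 0, 0, 0, 76]]]}}

```text
time: 9.8
eef_pos: [0.552, 0.0888, 0.137]
ee_rot: [-0.002, 0.637, 0.771, -0.002]
contact_force: [0.6, -1.1, 0.7]
opening: 0.0758
grip_force: 0.0
```

```bash
python3 -c "
from h import *
go(.4457,-.198,.18,-.4415)"
```

```text
t 9.8 pos [0.552  0.0888 0.137 ] ang 0.191 F [ 0.6 -1.1  0.7] open 0.0758 grip 0.0  MOVE [-261.4, -159.0, -42.2] [-0.3, 0.1, 36.2]
```

Emit:
{"op": "send_rows", "data": {"moves": [[[-30, -18, -30, 0, 0, 6, 70], [-64, -39, -40, 0, 0, 12, 66], [-98, -60, -42, 0, 0, 18, 66], [-132, -81, -42, 0, 0, 24, 66], [-166, -102, -42, 0, 0, 30, 66], [-200, -122, -42, 0, 0, 36, 66], [-232, -141, -42, 0, 0, 36, 66], [-250, -152, -42, 0, 0, 36, 66]]]}}

```text
time: 10.47
eef_pos: [0.45, -0.1893, 0.1806]
ee_rot: [0.001, 0.845, 0.535, -0.001]
contact_force: [1.3, -0.5, 0.3]
opening: 0.0659
grip_force: 0.0
```

```bash
python3 - <<'E'
from h import *
go(.4457,-.198,.08,-.4415)
G={n:grab(n,2) for n in ("top","scene")}
for c in (("top","scene"),("top",),("scene",)):
    g={n:G[n] for n in c}
    print(c,"wide",edgefit(g,(.554,.089,.19),D["wide_case"],.048,span=(.003,.003,.03))[0].round(4))
E
```

```text
t 10.47 pos [ 0.45   -0.1893  0.1806] ang -0.443 F [ 1.3 -0.5  0.3] open 0.0659 grip 0.0  MOVE [-9.5, -0.2, 100.6] [0.0, 0.1, -0.1]
('top', 'scene') wide [0.5526 0.0918 0.1959]
('top',) wide [0.555  0.0794 0.1976]
('scene',) wide [0.5533 0.0893 0.1933]
```

```bash
python3 - <<'E'
from h import *
a=cams.camera("top")[140:240,190:330]; b=cams.camera("scene")[160:260,260:400]
cv2.imwrite("pics/w.png",np.vstack([cv2.resize(x,None,fx=3,fy=3,interpolation=cv2.INTER_CUBIC) for x in (a,b)])[:,:,::-1])
E
```

```text
(no output)
```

View pics/w.png

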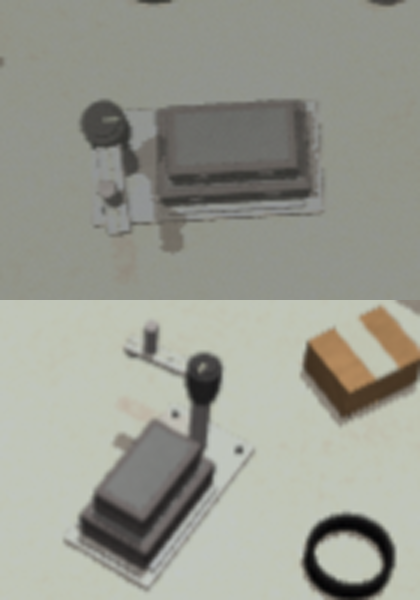

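Both crops show the wide case sitting square on the base with even margins: top view about x 168–300 against 158–310 for the base. I'll check numerically with the top-face edges.

```bash
python3 - <<'E'
from h import *
G={n:grab(n,2) for n in ("top","scene")}
for c in (("top","scene"),("top",),("scene",)):
    g={n:G[n] for n in c}
    print(c,"wide",edgefit(g,(.554,.089,.19),D["wide_case"],.048,sig=(1.,),top_only=True,span=(.002,.002,.02)))
E
```

```text
('top', 'scene') wide (array([0.55315364, 0.08894907, 0.20308935]), np.float64(-2325.0664251572375))
('top',) wide (array([0.55203592, 0.09481224, 0.19574897]), np.float64(-1206.976222701338))
('scene',) wide (array([0.55327885, 0.08851253, 0.20962012]), np.float64(-1203.3289797145121))
```

Emit:
{"op": "send_rows", "data": {"moves": [[[-5, 0, 30, 0, 0, 0, 66], [-9, 0, 60, 0, 0, 0, 66], [-9, 0, 85, 0, 0, 0, 66], [-9, 0, 98, 0, 0, 0, 66], [-9, 0, 100, 0, 0, 0, 66], [-9, 0, 100, 0, 0, 0, 66], [-9, 0, 100, 0, 0, 0, 66]]]}}

```text
time: 11.55
eef_pos: [0.4489, -0.1929, 0.0812]
ee_rot: [0.0, 0.844, 0.537, 0.0]
contact_force: [-0.3, -0.5, 0.4]
opening: 0.066
grip_force: 0.0
```

```bash
python3 -c "
from h import *
go(.4457,-.198,.006,-.4415)"
```

```text
t 11.55 pos [ 0.4489 -0.1929  0.0812] ang -0.437 F [-0.3 -0.5  0.4] open 0.066 grip 0.0  MOVE [-6.0, -0.8, 75.2] [0.1, -0.0, 0.3]
```

Emit:
{"op": "send_rows", "data": {"moves": [[[-6, -0.8, 15, 0, 0, 0.3, 66], [-6, -0.8, 32, 0, 0, 0.3, 66], [-6, -0.8, 48, 0, 0, 0.3, 66], [-6, -0.8, 60, 0, 0, 0.3, 66], [-6, -0.8, 68, 0, 0, 0.3, 66], [-6, -0.8, 72, 0, 0, 0.3, 66], [-6, -0.8, 74, 0, 0, 0.3, 66], [-6, -0.8, 74, 0, 0, 0.3, 66]]]}}

```text
time: 12.22
eef_pos: [0.4454, -0.1983, 0.0069]
ee_rot: [0.0, 0.845, 0.535, 0.0]
contact_force: [-0.0, -0.1, 0.3]
opening: 0.0659
grip_force: 0.0
```

```bash
python3 -c "
from h import *
go(.4457,-.198,.006,-.4415)"
```

```text
t 12.22 pos [ 0.4454 -0.1983  0.0069] ang -0.443 F [-0.  -0.1  0.3] open 0.0659 grip 0.0  MOVE [0.4, 0.2, 0.9] [0.0, -0.0, -0.1]
```

Emit:
{"op": "send_rows", "data": {"moves": [[[0, 0, 0, 0, 0, 0, 42], [0, 0, 0, 0, 0, 0, 42], [0, 0, 0, 0, 0, 0, 42], [0, 0, 0, 0, 0, 0, 42], [0, 0, 0, 0, 0, 0, 42], [0, 0, 0, 0, 0, 0, 42], [0, 0, 0, 0, 0, 0, 42]]], "newtons": 35}}

```text
time: 12.8
eef_pos: [0.4455, -0.1984, 0.0073]
ee_rot: [0.001, 0.845, 0.535, 0.0]
contact_force: [-0.9, -0.3, 6.7]
opening: 0.0454
grip_force: 36.0
```

```bash
python3 -c "
from h import *
go(.5537,.0889,.15,.1925)"
```

```text
t 12.8 pos [ 0.4455 -0.1984  0.0073] ang -0.443 F [-0.9 -0.3  6.7] open 0.0454 grip 36.0  MOVE [305.9, -25.2, -142.7] [0.1, 0.0, -36.4]
```

Emit:
{"op": "send_rows", "data": {"moves": [[[0, 0, -20, 0, 0, 0, 42], [0, 0, -50, 0, 0, 0, 42], [0, 0, -90, 0, 0, 0, 42], [30, -2.5, -125, 0, 0, -6, 42], [65, -5.5, -142, 0, 0, -12, 42], [105, -9, -143, 0, 0, -18, 42], [145, -12, -143, 0, 0, -24, 42], [185, -15, -143, 0, 0, -30, 42]]]}}

```text
time: 13.47
eef_pos: [0.5111, -0.0231, 0.1506]
ee_rot: [0.001, 0.677, 0.736, 0.0]
contact_force: [0.5, -0.3, -3.4]
opening: 0.0452
grip_force: 37.5
```

```bash
python3 -c "
from h import *
go(.5537,.0889,.15,.1925)"
```

```text
t 13.47 pos [ 0.5111 -0.0231  0.1506] ang 0.085 F [ 0.5 -0.3 -3.4] open 0.0452 grip 37.5  MOVE [108.0, 51.9, 0.6] [0.1, 0.0, -6.2]
```

Emit:
{"op": "send_rows", "data": {"moves": [[[30, 14, 0, 0, 0, -2, 42], [58, 28, 0, 0, 0, -4, 42], [82, 40, 0, 0, 0, -6.2, 42], [98, 47, 0, 0, 0, -6.2, 42], [106, 51, 5, 0, 0, -6.2, 42], [108, 52, 12, 0, 0, -6.2, 42], [108, 52, 15, 0, 0, -6.2, 42], [108, 52, 15, 0, 0, -6.2, 42]]]}}

```text
time: 14.13
eef_pos: [0.5526, 0.0851, 0.133]
ee_rot: [-0.001, 0.638, 0.77, -0.002]
contact_force: [-1.6, -0.8, -2.2]
opening: 0.0453
grip_force: 37.7
```

```bash
python3 -c "
from h import *
go(.5537,.0889,.0933,.1925)"
```

```text
t 14.13 pos [0.5526 0.0851 0.133 ] ang 0.187 F [-1.6 -0.8 -2.2] open 0.0453 grip 37.7  MOVE [3.5, 1.9, 39.6] [-0.2, 0.1, -0.3]
```

Emit:
{"op": "send_rows", "data": {"moves": [[[2, 1, 6, 0, 0, -0.2, 42], [2, 1, 14, 0, 0, -0.2, 42], [2, 1, 22, 0, 0, -0.2, 42], [2, 1, 28, 0, 0, -0.2, 42], [2, 1, 31, 0, 0, -0.2, 42], [2, 1, 32, 0, 0, -0.2, 42], [2, 1, 32, 0, 0, -0.2, 42], [2, 1, 32, 0, 0, -0.2, 42]]]}}

```text
time: 14.8
eef_pos: [0.5546, 0.0895, 0.1026]
ee_rot: [0.0, 0.636, 0.772, 0.0]
contact_force: [-0.7, 0.8, -2.4]
opening: 0.0456
grip_force: 37.7
```

```bash
python3 -c "
from h import *
go(.5537,.0889,.0933,.1925)"
```

```text
t 14.8 pos [0.5546 0.0895 0.1026] ang 0.192 F [-0.7  0.8 -2.4] open 0.0456 grip 37.7  MOVE [-0.4, -1.0, 9.3] [0.0, -0.0, -0.0]
```

Emit:
{"op": "send_rows", "data": {"moves": [[[-0.4, -0.8, 1.5, 0, 0, 0, 42], [-0.4, -0.8, 3, 0, 0, 0, 42], [-0.4, -0.8, 4.5, 0, 0, 0, 42], [-0.4, -0.8, 5.8, 0, 0, 0, 42], [-0.4, -0.8, 6.8, 0, 0, 0, 42], [-0.4, -0.8, 7.6, 0, 0, 0, 42], [-0.4, -0.8, 8.2, 0, 0, 0, 42], [-0.4, -0.8, 8.2, 0, 0, 0, 42]]]}}

```text
time: 15.47
eef_pos: [0.5536, 0.0889, 0.0941]
ee_rot: [-0.0, 0.636, 0.772, -0.0]
contact_force: [-0.0, 1.0, -2.8]
opening: 0.0454
grip_force: 37.7
```

```bash
python3 -c "
from h import *
go(.5537,.0889,.0933,.1925)"
```

```text
t 15.47 pos [0.5536 0.0889 0.0941] ang 0.192 F [-0.   1.  -2.8] open 0.0454 grip 37.7  MOVE [0.0, 0.1, 0.8] [-0.0, 0.0, -0.0]
```

Emit:
{"op": "send_rows", "data": {"moves": [[[0, 0, 0.4, 0, 0, 0, 42], [0, 0, 0.8, 0, 0, 0, 42], [0, 0, 1.2, 0, 0, 0, 42], [0, 0, 1.5, 0, 0, 0, 42], [0, 0, 1.5, 0, 0, 0, 42]]]}}

```text
time: 15.88
eef_pos: [0.5538, 0.0889, 0.0934]
ee_rot: [0.0, 0.636, 0.772, 0.0]
contact_force: [-3.2, -0.3, 5.8]
opening: 0.0454
grip_force: 38.6
```

Emit:
{"op": "send_rows", "data": {"moves": [[[0, 0, 1.2, 0, 0, 0, 44], [0, 0, 1, 0, 0, 0, 48], [0, 0, 1, 0, 0, 0, 54], [0, 0, 1, 0, 0, 0, 60], [0, 0, 1, 0, 0, 0, 64], [0, 0, -12, 0, 0, 0, 64], [0, 0, -40, 0, 0, 0, 64], [0, 0, -80, 0, 0, 0, 64]]]}}

```text
time: 16.55
eef_pos: [0.5517, 0.0882, 0.1708]
ee_rot: [-0.002, 0.636, 0.772, -0.002]
contact_force: [1.6, 0.2, -0.3]
opening: 0.0639
grip_force: 0.0
```

```bash
python3 -c "
from h import *
go(.45,.0,.26,.1925)"
```

```text
t 16.55 pos [0.5517 0.0882 0.1708] ang 0.193 F [ 1.6  0.2 -0.3] open 0.0639 grip 0.0  MOVE [-67.1, -117.2, -88.5] [-0.4, -0.0, 0.0]
```

Emit:
{"op": "send_rows", "data": {"moves": [[[0, 0, -30, 0, 0, 0, 50], [-20, -35, -60, 0, 0, 0, 20], [-42, -75, -80, 0, 0, 0, 0], [-60, -110, -88, 0, 0, 0, 0], [-67, -130, -88, 0, 0, 0, 0], [-67, -130, -88, 0, 0, 0, 0], [-67, -130, -88, 0, 0, 0, 0]]]}}

```text
time: 17.13
eef_pos: [0.438, -0.0032, 0.2614]
ee_rot: [0.001, 0.637, 0.771, -0.0]
contact_force: [0.1, -0.1, -0.6]
opening: -0.0005
grip_force: 0.0
```

```bash
python3 - <<'E'
from h import *
G={}
P={}
for n in ("top","scene"):
    im=cams.camera(n); P[n]=im; G[n]=im.mean(2)
    for l,z in (('clamp_pin',.175),('clamp_axis',.151)):
        print(l,n,[(at(n,a['xy'],z).round(4).tolist(),round(a['score'],2)) for a in finder.mark_of(n,l)])
p=edgefit(G,(.5537,.0889,.192),D["small_case"],.086,sig=(1.,),top_only=True,span=(.002,.002,.02))
print("small",p)
a=P["top"][140:240,190:330]; b=P["scene"][160:260,260:400]
cv2.imwrite("pics/s.png",np.vstack([cv2.resize(x,None,fx=3,fy=3,interpolation=cv2.INTER_CUBIC) for x in (a,b)])[:,:,::-1])
print(monitor.read_state()["eef_pos"])
E
```

```text
clamp_pin top [([0.477, 0.1592, 0.175], 0.64)]
clamp_axis top [([0.5401, 0.1876, 0.151], 0.69), ([0.2098, -0.2505, 0.151], 0.65)]
clamp_pin scene [([0.4677, 0.1676, 0.175], 0.73)]
clamp_axis scene [([0.2037, -0.2555, 0.151], 0.67), ([0.5381, 0.1919, 0.151], 0.59)]
small (array([0.55174243, 0.09509033, 0.22383126]), np.float64(-1368.5702554515733))
[ 0.43944271 -0.00098457  0.26040109]
```

View pics/s.png

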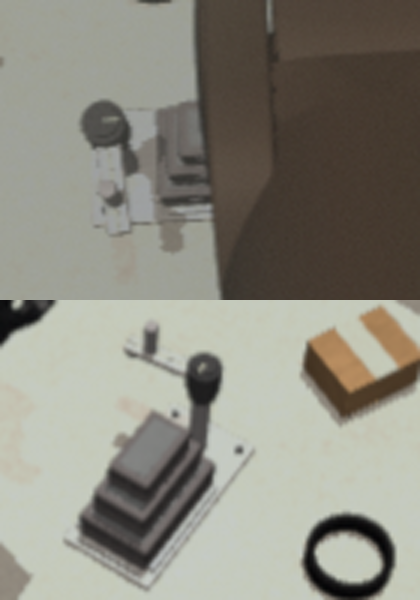

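The scene crop shows the small case square on top of the wide one, with even steps all round. In the top view the robot hides part of the column. The pin top is at scene (310,168) and top (226,203), the post top at scene (328,180) and top (225,181). I'll check those against the geometry.

```bash
python3 - <<'E'
from h import *
c=np.array([.5537,.0889]);y=.192
A=c+.095*np.array([-np.sin(y),np.cos(y)]); print("A",A)
g=cams.camera("scene").mean(2)
for z0,l in ((.048,"wide_case"),(.086,"small_case")):
    print(l,edgefit({"scene":g},(.5537,.0889,.192),D[l],z0,sig=(1.,),top_only=True,span=(.002,.002,.02))[0].round(4))
for n in ("top","scene"):
    print(n,"axis",proj(n,[*A,.151]).round(1))
    for th in (.3,.4,.5):
        an=y-np.pi/2-1.9+th; print(th,proj(n,[*(A+.06*np.array([np.cos(an),np.sin(an)])),.175]).round(1))
def X(u,v):
    o,d=ray("top",u);o2,d2=ray("scene",v); M=np.c_[d,-d2]; t=np.linalg.lstsq(M,o2-o,rcond=None)[0]; return ((o+d*t[0]+o2+d2*t[1])/2).round(4), np.linalg.norm(o+d*t[0]-o2-d2*t[1]).round(4)
print("pin",X((226,202.7),(310.3,167.5)),"axis",X((225.5,181),(328.5,179)))
E
```

```text
A [0.53557186 0.18215433]
wide_case [0.5528 0.0902 0.2289]
small_case [0.553  0.0892 0.2176]
top axis [[223.6 179.6]]
0.3 [[221.5 202.6]]
0.4 [[224.3 202.4]]
0.5 [[226.9 201.9]]
scene axis [[327.5 181.2]]
0.3 [[311.1 166.5]]
0.4 [[310.  167.9]]
0.5 [[309.  169.3]]
pin (array([0.4781, 0.1642, 0.1778]), np.float64(0.0048)) axis (array([0.5337, 0.1806, 0.1577]), np.float64(0.0106))
```

```bash
python3 -c "
from h import *
go(.478,.165,.23,-1.288)"
```

```text
t 17.48 pos [ 0.4393 -0.001   0.2604] ang 0.194 F [ 0.3 -0.1  0.4] open 0.0001 grip 0.0  MOVE [155.5, 69.9, 30.5] [-0.1, -0.0, 84.9]
```

Emit:
{"op": "send_rows", "data": {"moves": [[[20, 9, 0, 0, 0, 7, 40], [45, 20, 0, 0, 0, 14, 40], [70, 31, 0, 0, 0, 21, 40], [95, 43, 0, 0, 0, 28, 40], [120, 54, 0, 0, 0, 35, 40], [140, 63, 5, 0, 0, 42, 40], [150, 68, 8, 0, 0, 49, 40], [155, 70, 10, 0, 0, 56, 40]]]}}

```text
time: 18.15
eef_pos: [0.478, 0.1668, 0.2499]
ee_rot: [-0.001, 0.924, 0.382, -0.0]
contact_force: [-0.6, -0.5, 1.3]
opening: 0.0397
grip_force: 0.0
```

```bash
python3 -c "
from h import *
go(.478,.165,.20,-1.288)"
```

```text
t 18.15 pos [0.478  0.1668 0.2499] ang -0.787 F [-0.6 -0.5  1.3] open 0.0397 grip 0.0  MOVE [-1.3, 1.3, 49.9] [-0.1, 0.0, 28.7]
```

Emit:
{"op": "send_rows", "data": {"moves": [[[-1, 1, 10, 0, 0, 7, 40], [-1, 1, 25, 0, 0, 14, 40], [-1, 1, 38, 0, 0, 21, 40], [-1, 1, 46, 0, 0, 28.7, 40], [-1, 1, 50, 0, 0, 28.7, 40], [-1, 1, 50, 0, 0, 28.7, 40], [-1, 1, 50, 0, 0, 28.7, 40]]]}}

```text
time: 18.73
eef_pos: [0.4781, 0.1628, 0.2008]
ee_rot: [-0.0, 0.99, 0.144, -0.0]
contact_force: [0.0, -0.4, -0.1]
opening: 0.04
grip_force: 0.0
```

```bash
python3 -c "
from h import *
go(.478,.165,.146,-1.288)
b=cams.camera('scene')[110:210,250:383];a=cams.camera('top')[150:250,165:298]
cv2.imwrite('pics/p.png',np.vstack([cv2.resize(x,None,fx=3,fy=3,interpolation=cv2.INTER_CUBIC) for x in (a,b)])[:,:,::-1])"
```

```text
t 18.73 pos [0.4781 0.1628 0.2008] ang -1.281 F [ 0.  -0.4 -0.1] open 0.04 grip 0.0  MOVE [0.6, -2.1, 54.8] [-0.0, 0.0, 0.4]
```

View pics/p.png

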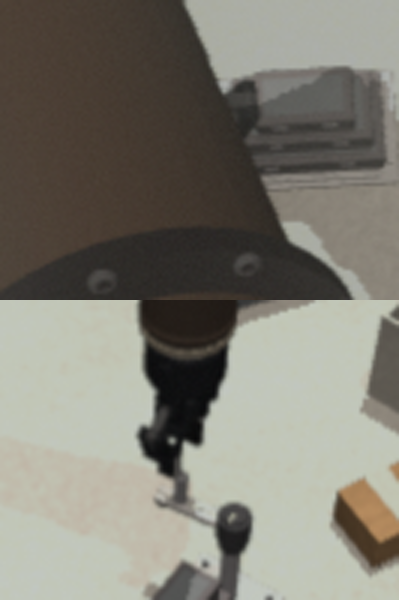

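The scene crop shows the open fingers just above the pin at crop (181,485), lined up either side of it. The top view is blocked by the arm. Descending.

Emit:
{"op": "send_rows", "data": {"moves": [[[0.6, -2, 6, 0, 0, 0.4, 40], [0.6, -2, 14, 0, 0, 0.4, 40], [0.6, -2, 24, 0, 0, 0.4, 40], [0.6, -2, 34, 0, 0, 0.4, 40], [0.6, -2, 43, 0, 0, 0.4, 40], [0.6, -2, 49, 0, 0, 0.4, 40], [0.6, -2, 53, 0, 0, 0.4, 40], [0.6, -2, 53, 0, 0, 0.4, 40]]], "newtons": 20}}

```text
time: 19.5
eef_pos: [0.4775, 0.1642, 0.1467]
ee_rot: [0.0, 0.99, 0.139, -0.001]
contact_force: [-0.7, 0.1, -0.1]
opening: 0.04
grip_force: 0.0
```

Emit:
{"op": "send_rows", "data": {"moves": [[[0, 0, 0, 0, 0, 0, 28], [0, 0, 0, 0, 0, 0, 20], [0, 0, 0, 0, 0, 0, 14], [0, 0, 0, 0, 0, 0, 10], [0, 0, 0, 0, 0, 0, 10], [0, 0, 0, 0, 0, 0, 10], [0, 0, 0, 0, 0, 0, 10]]], "newtons": 20}}

```text
time: 20.08
eef_pos: [0.4783, 0.1646, 0.1482]
ee_rot: [-0.0, 0.99, 0.138, 0.0]
contact_force: [-0.5, 0.9, 5.3]
opening: 0.0128
grip_force: 20.7
```

```bash
cat > arc.py <<'E'
from h import *
import sys
A=np.array([.5356,.1822]); s=monitor.read_state(); p=s["eef_pos"]; R=Ro.from_quat(np.roll(s["ee_rot"],-1))
v=p[:2]-A; a0=np.arctan2(v[1],v[0]); print("theta",round(a0-.192+np.pi/2+1.9,3),"r",np.hypot(*v).round(4),"F",s["contact_force"].round(1),s["ft_torque"].round(2),"open",s["opening"].round(4),s["grip_force"].round(1),"z",p[2].round(4))
yy=R.apply([0,1,0]); ya=np.arctan2(yy[1],yy[0])
for k in range(1,9):
    th=k*np.radians(float(sys.argv[1])); q=A+.06*np.array([np.cos(a0+th),np.sin(a0+th)])
    d=R.inv().apply(np.r_[q,.148]-p)*1000; print(d.round(1).tolist(),round(np.degrees(-(a0+th+np.pi/2-ya)),1))
E
python3 arc.py 5
```

```text
Traceback (most recent call last):
  File "arc.py", line 4, in <module>
    v=p[:2]-A; a0=np.arctan2(v[1],v[0]); print("theta",round(a0-.192+np.pi/2+1.9,3),"r",np.hypot(*v).round(4),"F",s["contact_force"].round(1),s["ft_torque"].round(2),"open",s["opening"].round(4),s["grip_force"].round(1),"z",p[2].round(4))
                                                                                                                                                                             ^^^^^^^^^^^^^^^^^^
AttributeError: 'float' object has no attribute 'round'
```

```bash
sed -i 's/s\["opening"\].round(4),s\["grip_force"\].round(1)/s["opening"],s["grip_force"]/; s/\.148\]/p[2]]/' arc.py; python3 arc.py 4.5
```

```text
theta 0.435 r 0.06 F [-0.5  0.9  5.3] [0.01 0.17 0.04] open 0.01279306715510639 20.658823549747467 z 0.1482
[0.2, 4.7, 0.0] -5.7
[0.9, 9.4, 0.0] -10.2
[1.9, 14.0, 0.0] -14.7
[3.3, 18.5, 0.0] -19.2
[5.0, 22.9, 0.0] -23.7
[7.0, 27.1, 0.0] -28.2
[9.4, 31.2, 0.0] -32.7
[12.1, 35.0, 0.0] -37.2
```

Emit:
{"op": "send_rows", "data": {"moves": [[[0.2, 4.7, 0, 0, 0, -5, 10], [0.9, 9.4, 0, 0, 0, -9.5, 10], [1.9, 14, 0, 0, 0, -14, 10], [3.3, 18.5, 0, 0, 0, -19, 10], [5, 22.9, 0, 0, 0, -23.5, 10], [7, 27.1, 0, 0, 0, -28, 10], [9.4, 31.2, 0, 0, 0, -32.5, 10], [12.1, 35, 0, 0, 0, -37, 10]]]}}

```text
time: 20.75
eef_pos: [0.5001, 0.1338, 0.1482]
ee_rot: [0.0, 0.895, 0.447, 0.001]
contact_force: [2.9, 0.1, 3.7]
opening: 0.0133
grip_force: 20.7
```

```bash
python3 arc.py 4.5
```

```text
theta 1.075 r 0.06 F [2.9 0.1 3.7] [ 0.01 -0.3  -0.14] open 0.013312152285281938 20.694781243801117 z 0.1482
[0.2, 4.7, 0.0] -5.1
[0.8, 9.4, 0.0] -9.6
[1.8, 14.0, 0.0] -14.1
[3.1, 18.5, 0.0] -18.6
[4.8, 22.9, 0.0] -23.1
[6.8, 27.2, 0.0] -27.6
[9.2, 31.3, 0.0] -32.1
[11.8, 35.1, 0.0] -36.6
```

Emit:
{"op": "send_rows", "data": {"moves": [[[0.2, 4.7, 0, 0, 0, -5, 10], [0.8, 9.4, 0, 0, 0, -9.5, 10], [1.8, 14, 0, 0, 0, -14, 10], [3.1, 18.5, 0, 0, 0, -18.5, 10], [4.8, 22.9, 0, 0, 0, -23, 10], [6.8, 27.2, 0, 0, 0, -27.5, 10], [9.2, 31.3, 0, 0, 0, -32, 10], [11.8, 35.1, 0, 0, 0, -36.5, 10]]]}}

```text
time: 21.42
eef_pos: [0.5356, 0.1219, 0.1482]
ee_rot: [0.001, 0.71, 0.704, 0.001]
contact_force: [1.5, -0.6, 3.4]
opening: 0.0132
grip_force: 20.7
```

```bash
python3 arc.py 1.75
```

```text
theta 1.707 r 0.0603 F [ 1.5 -0.6  3.4] [-0.08 -0.41 -0.16] open 0.013151189542764532 20.67363291978836 z 0.1482
[0.3, 1.8, 0.0] -2.1
[0.4, 3.7, 0.0] -3.9
[0.6, 5.5, 0.0] -5.6
[0.8, 7.3, 0.0] -7.4
[1.1, 9.1, 0.0] -9.1
[1.4, 10.9, 0.0] -10.9
[1.8, 12.7, 0.0] -12.6
[2.2, 14.5, 0.0] -14.4
```

Emit:
{"op": "send_rows", "data": {"moves": [[[0.3, 1.8, 0, 0, 0, -2, 10], [0.4, 3.7, 0, 0, 0, -4, 10], [0.6, 5.5, 0, 0, 0, -5.5, 10], [0.8, 7.3, 0, 0, 0, -7.5, 10], [1.1, 9.1, 0, 0, 0, -9, 10], [1.3, 10.2, 0, 0, 0, -10.5, 10], [1.4, 10.9, 0, 0, 0, -11, 10], [1.4, 10.9, 0, 0, 0, -11, 10]]]}}

```text
time: 22.08
eef_pos: [0.5466, 0.1229, 0.1482]
ee_rot: [0.001, 0.64, 0.768, 0.0]
contact_force: [3.9, -3.6, 4.9]
opening: 0.0131
grip_force: 20.8
```

```bash
python3 arc.py 1
```

```text
theta 1.892 r 0.0603 F [ 3.9 -3.6  4.9] [-0.65 -0.82 -0.22] open 0.013107874777398968 20.825728476047516 z 0.1482
[0.3, 1.0, 0.0] -1.1
[0.4, 2.1, 0.0] -2.1
[0.4, 3.1, 0.0] -3.1
[0.5, 4.2, 0.0] -4.1
[0.6, 5.2, 0.0] -5.1
[0.7, 6.3, 0.0] -6.1
[0.8, 7.3, 0.0] -7.1
[0.9, 8.3, 0.0] -8.1
```

Nearly at the stop. I'll press on gently until the stop resists.

Emit:
{"op": "send_rows", "data": {"moves": [[[0.1, 0.5, 0, 0, 0, -0.5, 10], [0.2, 1, 0, 0, 0, -1, 10], [0.2, 1.5, 0, 0, 0, -1, 10], [0.3, 2, 0, 0, 0, -1, 10], [0.3, 2, 0, 0, 0, -1, 10]]]}}

```text
time: 22.5
eef_pos: [0.5479, 0.1231, 0.1482]
ee_rot: [0.001, 0.634, 0.774, -0.0]
contact_force: [0.8, -5.3, 8.0]
opening: 0.0129
grip_force: 21.1
```

```bash
python3 arc.py 1|head -1
```

```text
theta 1.913 r 0.0604 F [ 0.8 -5.3  8. ] [-1.04 -0.29 -0.18] open 0.012912388676479982 21.100705862045288 z 0.1482
```

Emit:
{"op": "send_rows", "data": {"moves": [[[0.1, 0.7, 0, 0, 0, 0, 10], [0.1, 1.4, 0, 0, 0, 0, 10], [0.2, 2, 0, 0, 0, 0, 10], [0.2, 2, 0, 0, 0, 0, 10], [0.2, 2, 0, 0, 0, 0, 10]]]}}

```text
time: 22.92
eef_pos: [0.548, 0.1232, 0.148]
ee_rot: [0.0, 0.634, 0.774, -0.002]
contact_force: [-6.2, -6.8, 13.3]
opening: 0.0133
grip_force: 21.7
```

```bash
python3 arc.py 1|head -1
```

```text
theta 1.915 r 0.0603 F [-6.2 -6.8 13.3] [-1.37  1.21 -0.04] open 0.013313376124999514 21.724096834659576 z 0.148
```

Emit:
{"op": "send_rows", "data": {"moves": [[[0, 0, 0, 0, 0, 0, 16], [0, 0, 0, 0, 0, 0, 24], [0, 0, 0, 0, 0, 0, 34], [0, 0, 0, 0, 0, 0, 40], [0, 0, 0, 0, 0, 0, 40], [0, 0, -15, 0, 0, 0, 40], [0, 0, -40, 0, 0, 0, 40], [0, 0, -75, 0, 0, 0, 40]]]}}

```text
time: 23.58
eef_pos: [0.5476, 0.1243, 0.2213]
ee_rot: [-0.002, 0.633, 0.774, -0.002]
contact_force: [1.0, -2.1, -1.1]
opening: 0.0401
grip_force: 0.0
```

```bash
python3 -c "
from h import *
go(.40,-.2,.3,-.4)"
```

```text
t 23.58 pos [0.5476 0.1243 0.2213] ang 0.2 F [ 1.  -2.1 -1.1] open 0.0401 grip 0.0  MOVE [-288.5, -209.3, -77.7] [-0.3, 0.1, 34.4]
```

Emit:
{"op": "send_rows", "data": {"moves": [[[0, 0, -35, 0, 0, 0, 40], [-30, -22, -60, 0, 0, 5, 40], [-64, -46, -75, 0, 0, 10, 40], [-98, -71, -78, 0, 0, 16, 40], [-132, -96, -78, 0, 0, 22, 40], [-166, -120, -78, 0, 0, 28, 40], [-200, -145, -78, 0, 0, 34, 40], [-230, -167, -78, 0, 0, 34, 40]]]}}

```text
time: 24.25
eef_pos: [0.4308, -0.1327, 0.301]
ee_rot: [0.0, 0.834, 0.552, 0.0]
contact_force: [1.3, 0.2, -0.7]
opening: 0.0396
grip_force: 0.0
```

```bash
python3 - <<'E'
from h import *
P={n:cams.camera(n) for n in ("top","scene")}
for l,z in (('clamp_pin',.175),('clamp_axis',.151)):
    for n in P: print(l,n,[(at(n,a['xy'],z).round(4).tolist(),round(a['score'],2)) for a in finder.mark_of(n,l)])
q=np.array([.5356,.1822])+.06*np.array([np.cos(-1.379),np.sin(-1.379)]); print("want",q,proj("top",[*q,.175]),proj("scene",[*q,.175]))
for l,z0 in (("wide_case",.048),("small_case",.086)):
  print(l,edgefit({n:P[n].mean(2) for n in P},(.5537,.0889,.192),D[l],z0,sig=(1.,),top_only=True,span=(.002,.002,.02))[0].round(4))
a=P["top"][140:240,190:330]; b=P["scene"][160:260,260:400]
cv2.imwrite("pics/f.png",np.hstack([cv2.resize(x,None,fx=2.8,fy=2.8,interpolation=cv2.INTER_CUBIC) for x in (a,b)])[:,:,::-1])
print(monitor.read_state()["eef_pos"])
E
```

```text
clamp_pin top [([0.5507, 0.1253, 0.175], 0.73)]
clamp_pin scene [([0.1302, -0.2352, 0.175], 0.67), ([0.6296, 0.0145, 0.175], 0.64), ([0.5471, 0.1173, 0.175], 0.61)]
clamp_axis top [([0.5383, 0.1831, 0.151], 0.71), ([0.5585, 0.3197, 0.151], 0.64)]
clamp_axis scene [([0.2108, -0.2548, 0.151], 0.64), ([0.5457, 0.1919, 0.151], 0.55)]
want [0.54703736 0.1233002 ] [[248.53160247 175.04907459]] [[316.73348134 189.89784683]]
wide_case [0.5539 0.0884 0.2049]
small_case [0.5527 0.0906 0.2132]
[ 0.43253176 -0.1299835   0.30085335]
```

View pics/f.png

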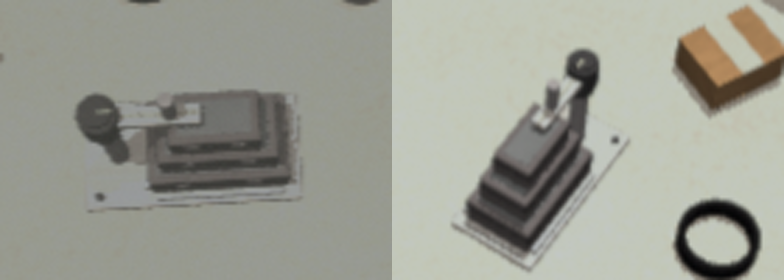

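The crops show the three cases stacked evenly. The arm runs from the post at (97,117) over the small case with its pin at (168,107), along the carrier's long axis at its stop. The bystanders in view have not moved, so I'm handing in.

```bash
python3 -c "
from h import *
print(sign_off())"
```

```text
the job is handed in; nothing more can be done
None
```

The wide and small cases are stacked centred and square on the base case (within about 2 mm in the last fit), the swing arm is at its stop over the column, and the job is handed in at about 25 s.

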